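# Lock the quarter-turn stud into the feeder spinner housing

## Robot

A 6-joint arm with a two-finger parallel gripper is mounted at the origin on the work surface. World frame = base frame: x ahead of the robot, y to its left, z up, the work surface at z = 0. Lengths are in m, angles in rad, forces in N, time in s.
With the tool pointing down it reaches from about 0.275 to 0.875 m from the base axis. Payload 12.5 kg.
Tool frame: the origin (TCP) lies between the finger pads; the fingertips stand 11 mm ahead of it and the grasp point (between the pads) lies 8 mm behind it; z points along the fingers, y is the line along which they close (so a half turn about z gives the same grasp; the last joint's range is limited). The gripper opens to 85 mm and grips with 20 to 120 N. Pads are 22 mm wide; open, the fingers measure 114 mm over their backs; the gripper's body (76 mm by 85 mm) begins 54 mm behind the grasp point. The pads swing forward as they close: fully open they stand 13 mm farther back than shut.
Start: joints at [1.12, 0.351, 1.652, -0, 1.139, -0.085], TCP at [0.197, 0.514, 0.242] pointing down, gripper open.
Joint ranges: [-2.75, 2.75], [-0.79, 2.1], [0.01, 2.65], [-1.57, 4.71], [0.07, 3.14], [-2.87, 2.87]. Speed limits (rad/s): [2.22, 2.22, 2.79, 3.14, 3.14, 3.14].

## Interface

Orientations are given as a unit quaternion [w, x, y, z].
In Python, from workcell import read_state, snapshot, calibration, finish_job gives the robot as it stands. The module is installed in compiled form; this text tells all that it offers.
- The arm moves only by the tool drive_tool, never from a script. Its arguments are lists of equal length, an entry for each row: "claw": the finger opening in m, from 0 to 0.0854; "slide": the shift along the tool's x, y, z in m, a list of three; "angular": the turn, a rotation vector about the tool's x, y, z in degrees, a list of three. In form: {"claw": [claw, ...], "slide": [[tx, ty, tz], ...], "angular": [[wx, wy, wz], ...]}. A call has 1 to 8 rows; each row shifts and turns the commanded pose from where the row before left it, along the tool's axes as they then stand; what a row does not reach is not made up. A row lasts 1/12 s, in which the tool goes at most 41.7 mm and 7.16 degrees, less where a joint would pass 70% of its speed; a pose out of reach is approached as far as the arm can. A call is refused whole if a number of a shift passes 0.0417 or a number of a turn 7.16, either way. A call with a gripper value outside its range is refused whole. The fingers move at their own pace and stop on an object; "force" is the grip in N (left out, the last holds). Time passes only in rows, so rows that do not move let the fingers close. It gives the time, the measured TCP pose, the force, the opening and the grip force at its end, in the units of the state.
- read_state(): the state, without advancing time (a new reading comes with each control period).
- snapshot(name): name is "side" or "top"; returns the picture (480x640x3 uint8, red, green, blue); there is no depth.
- calibration(name): a dict with "vertical_fov" (degrees; the focal length in pixels is half the picture's height over the tangent of half this angle, whatever the lens; pixels are square), "cx", "cy" (the principal point, pixels), "k1" (the pictures are not rectified: a ray, as slopes to the right and down, at radius r is drawn at 1 + k1 r^2 times it, then the intrinsics apply), "R" (3x3) and "t" (3): a world point X has camera coordinates R X + t. Camera axes: x right, y down, z forward; pixel columns grow to the right and rows downward; lengths in m; the calibration is good to about 2 mm. A picture is of the moment at which its call begins. calibration takes no time and is no camera call.
- finish_job(): hands the job in; it is judged then, once.
The state is a dict: "time": time; "qpos": joint angles; "qvel": joint speeds; "effort": joint torques, N m; "eef_pos": TCP position; "eef_rot": TCP orientation; "force": force on the tool from outside, world axes, zero at the start; "torque": the same for the moment, N m; "finger_gap": finger opening in m; "gripper_force": force on a finger pad.
Only numpy, scipy, OpenCV 4.12 (cv2) and the standard library are available. Lean on these libraries where they do the work, as an engineer would, in place of code of your own. Each camera call takes 0.05 s, during which the arm holds its last target. There are 200 camera calls.

## Task

Lift the winged quarter-turn stud out of its bracket, lower it into the slotted well on top of the feeder spinner housing, push it in gently against its spring until its shoulder bottoms, and turn it a quarter turn clockwise (seen from above) so that it springs up into its lock. Let go and leave it standing locked; never lean hard on it, and leave the small parts lying around where they are.

Things in the scene. Friction and masses are not known exactly. Their poses are not given: they have to be found in the camera images.
- stud_grip (a point): Steel quarter-turn stud, loose, 99 mm tall, 0.09-0.14 kg, standing upright in the bracket. This point: centre of its wing bar (44 mm along x, 14 mm thick along y, 28 mm tall). z up. Below it: bar's underside 14 mm, 12 mm neck, shoulder disc (24 mm dia) underside 64 mm, 12 mm shaft, cross pin 75 mm, cone-tipped foot 85 mm. Pinch the bar across its 14 mm.
- stud_pin (a point): Centre of the stud's cross pin (6 mm dia, 30 mm long, along x like the wing bar), on the stud's axis 75 mm below stud_grip; half a turn makes no difference. Its foot meets the sprung_plate with the pin still in the slot: 2 N, then 1 N per mm, 11 N when the shoulder meets the slotted plate 9 mm on. The pin can turn only within the last 2 mm; let up, it rises 5 mm from the bottom into lock pockets.
- well (a point): On the axis of the housing's round well (50 mm bore, collar 58 mm over), at its rim, 8 mm over the housing's flat top. Same axes as the housing. In it a 6 mm slotted steel plate (the receptacle), its top anywhere from 4 to 40 mm below the rim, to be found by feel: slot 34 x 9 mm along x with a 15 mm square opening in the middle; under it the sprung_plate. Over 36 N of push bends it.
- housing: Green feeder spinner housing, fixed: round foot (210 mm dia), box 150 x 120 mm over it, flat top at 120 mm, well centred 30 mm along +x. Origin: centre of its underside on the rusty turntable; z up; x runs along the slot in the well. To enter, the pin must lie along x; locked, it lies along y, after a quarter turn clockwise from above. Turn stops block the other way and going past.
- bracket_top (a point): Aluminium bracket, fixed, channel 90 x 61 mm, its top at 28 mm height. This point: centre of its top. A slot 46 x 17 mm along x holds the stud: the shoulder rests on the top, shaft and pin hang in the slot; lift straight up. Bolted lugs at both x ends reach to 67 mm from the centre.
- clip_a: Black plastic hopper clip, 50 x 18 x 31 mm, loose, origin under its centre. Not to be shifted.
- clip_b: The other, like black plastic hopper clip. Not to be shifted.
- washer: Bronze thrust washer, 48 mm dia, 5 mm thick, loose, origin under its centre. Not to be shifted.
- dial: Chrome timer dial, 72 mm dia, 42 mm tall, loose, origin under its centre. Not to be shifted.
There are look-alikes about, which are no part of the job. Leave any orange look-alike of the part that bears stud_grip alone.

How it is judged:
On the way, in this order (a step that is already met when the one before it is completed fails the run):
1. the stud has been lifted clear of the bracket (z of stud_pin in the frame of bracket_top above 0.02 m), for 0.1 s.
2. the stud stands in the well with its cross pin through the slot, pressing the spring (horizontal distance between stud_pin and well below 0.004 m and value of joint sprung_plate above 0.0025 m and angle between the x axis of stud_pin and the x axis of housing, either way round below 0.35 rad), for 0.05 s.
At the end, for the whole second after the job is handed in: Stud upright (within 0.1 rad) in the well (axis within 4 mm), let go and at rest, wing bar and pin within 0.2 rad of the housing's y, pin sprung up into the lock pockets (spring held 2.5 to 5.8 mm pressed: not still under the flat of the plate) (horizontal distance between stud_pin and well below 0.004 m and angle between the x axis of stud_pin and the y axis of housing, either way round below 0.2 rad and angle between stud_pin's own z axis and vertical below 0.1 rad and value of joint sprung_plate between 0.0025 and 0.0058 m and linear speed of stud below 0.02 m/s); the robot touches nothing.
It fails at once if the stud is forced against the slotted plate or spring in the well with more than 36 N (contact force between stud and receptacle above 36 N).
It fails at once if a clip, the washer or the timer dial is shifted by more than 25 mm (distance of any of clip_a, clip_b, washer, dial from where it was at the start of the episode above 0.025 m).
It also fails if it takes over 64 s, if anything falls off the work surface, if the arm or the gripper's body presses on something with over 40 N, if the wrist force passes 120 N, or if a joint passes its speed limit or range.

## Working session

There is one attempt and no reset: what is moved stays moved. The work goes in short steps, Python scripts to look and compute and a tool call to move; the robot and the scene stay as the last step left them, time stands still between calls to the robot, and variables do not carry over. Pictures are saved under pics/ and viewed, at most 10 in all, crops included, and the job is handed in when it is done.

Besides the shell and the picture viewer there is one more tool, called after "Call:" as a command line: name --argument value ..., lists and objects as JSON in quotes. drive_tool: Moves the arm, as the interface text tells. Its arguments: {"type":"object","properties":{"claw":{"type":"array"},"slide":{"type":"array"},"angular":{"type":"array"},"force":{"type":"number"}},"required":["claw","slide","angular"]}

```bash
mkdir -p pics
cat > h.py <<'E'
import numpy as np, cv2
from workcell import *
def K(n):
    c=calibration(n); f=240/np.tan(np.radians(c['vertical_fov'])/2); return c,f
def ray(n,u,v):
    c,f=K(n); p=np.array([(u-c['cx'])/f,(v-c['cy'])/f]); q=p.copy()
    for _ in range(30): q=p/(1+c['k1']*(q@q))
    R=np.array(c['R']);t=np.array(c['t'])
    return -R.T@t, R.T@np.array([q[0],q[1],1])
def onz(n,u,v,z):
    o,d=ray(n,u,v); return o+d*(z-o[2])/d[2]
def proj(n,X):
    c,f=K(n); x=np.array(c['R'])@np.array(X)+np.array(c['t']); p=x[:2]/x[2]; p=p*(1+c['k1']*(p@p)); return p*f+[c['cx'],c['cy']]
def tri(a,b):
    (o1,d1),(o2,d2)=a,b
    A=np.stack([d1,-d2],1); s=np.linalg.lstsq(A,o2-o1,rcond=None)[0]
    p,q=o1+s[0]*d1,o2+s[1]*d2; return (p+q)/2,np.linalg.norm(p-q)
def snap(n,f):
    im=snapshot(n); cv2.imwrite('pics/'+f,im[:,:,::-1]); return im
E
python3 -c "
from h import *
snap('side','s0.png');snap('top','t0.png')
for n in('side','top'):
  c=calibration(n);print(n,c)
print(read_state())"
```

```text
side {'vertical_fov': 48.50209504818265, 'cx': 315.49295127650214, 'cy': 237.70381174008014, 'k1': 0.036829351988304185, 'R': array([[-0.92101554, -0.38948735,  0.00547498],
       [-0.30347168,  0.70866194, -0.63694835],
       [ 0.24420341, -0.58830083, -0.77088704]]), 't': array([0.4522321 , 0.3088596 , 0.82118184])}
top {'vertical_fov': 50.57577970849655, 'cx': 319.32546832796334, 'cy': 230.71618585560887, 'k1': 0.028240729938647936, 'R': array([[ 0.01398582, -0.99989687,  0.0032642 ],
       [-0.9948669 , -0.01424252, -0.10018485],
       [ 0.10022101, -0.00184628, -0.99496349]]), 't': array([-0.1091245 ,  0.54330344,  0.95674043])}
{'time': 0.1, 'qpos': array([ 1.12040656e+00,  3.51213856e-01,  1.65231902e+00, -3.36454218e-05,
        1.13910901e+00, -8.45724068e-02]), 'qvel': array([-9.16891203e-04, -5.85072291e-05, -5.34942485e-04, -1.57937899e-04,
       -5.31227698e-05, -7.91634500e-04]), 'effort': array([ 7.80354858e-04, -5.06827426e+01, -2.91878128e+01, -1.16700785e-04,
        2.51407087e-03, -1.51683014e-05]), 'eef_pos': array([0.19659289, 0.51337456, 0.24181061]), 'eef_rot': array([-1.23926229e-04,  1.81883543e-01,  9.83319938e-01, -5.10002259e-04]), 'force': array([-0.3760626 , -0.17122232,  0.10613245]), 'torque': array([ 0.00874181,  0.02435105, -0.02453977]), 'gripper_force': 0.0, 'finger_gap': 0.08535682153518946}
```

View pics/s0.png

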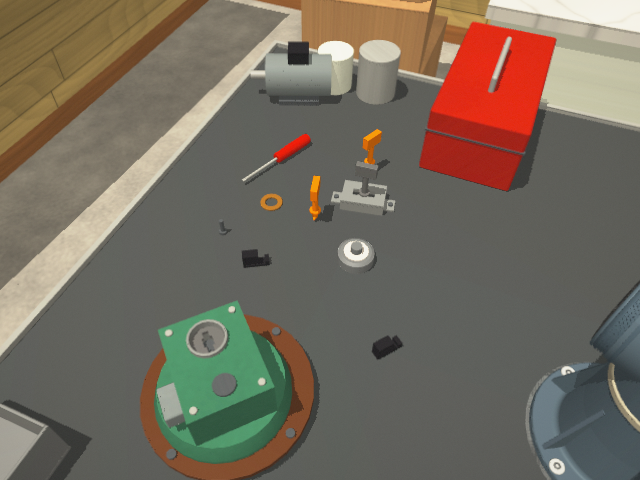

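View pics/t0.png

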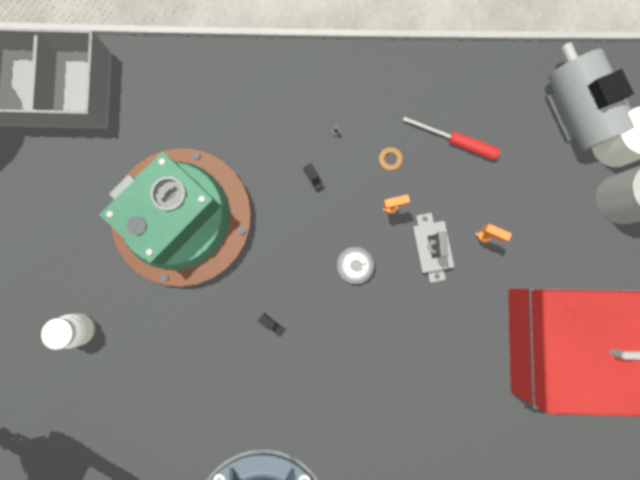

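The bracket with the grey stud is at side (363,190) and top (434,247). The well is at side (208,338) and top (168,193). The orange look-alikes stand on either side of the bracket.

```bash
python3 -c "
from h import *
s=cv2.imread('pics/s0.png');t=cv2.imread('pics/t0.png')
def c(i,u,v,w=50,h=37): return cv2.resize(i[v-h:v+h,u-w:u+w],(400,296),interpolation=cv2.INTER_CUBIC)
cv2.imwrite('pics/z0.png',np.vstack([np.hstack([c(s,363,185),c(t,434,245)]),np.hstack([c(s,208,338),c(t,168,193)])]))
print(proj('top',[.197,.514,.242]),proj('side',[.197,.514,.242]))"
```

```text
[-119.84296403  454.54381723] [421.77224311 916.25880238]
```

View pics/z0.png

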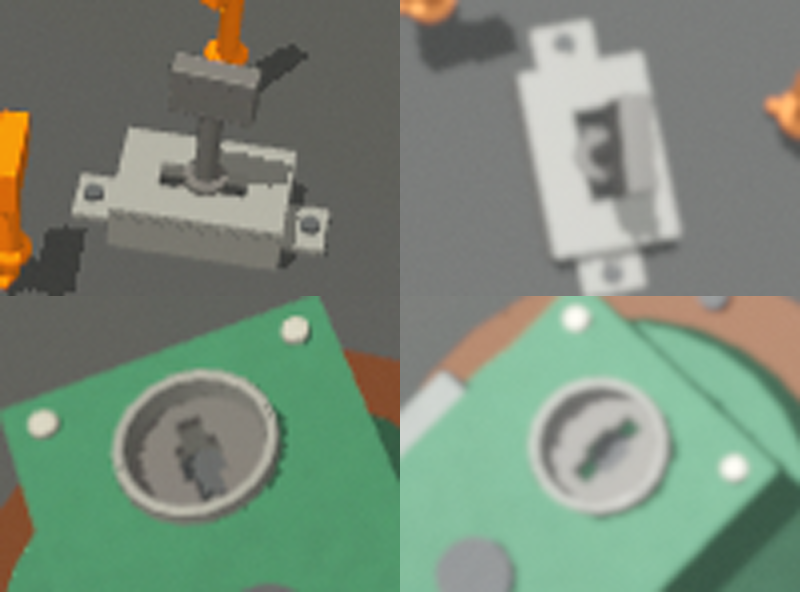

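Side crop: the stud stands with its bar along the bracket slot. Top crop: the bar's lit top face is at about full-frame (443.5,243.5). The well collar is at top (168,194) and side (207,338), with the slot running up and to the right. The four white screws give the housing axes.

```bash
cat > m.py <<'E'
from h import *
s=cv2.imread('pics/s0.png');t=cv2.imread('pics/t0.png')
C={}
for n,i,box in(('side',s,(150,290,290,440)),('top',t,(95,150,225,265))):
    x0,y0,x1,y1=box; r=cv2.resize(i[y0:y1,x0:x1],None,fx=4,fy=4,interpolation=cv2.INTER_CUBIC)
    hsv=cv2.cvtColor(r,cv2.COLOR_BGR2HSV)
    m=((hsv[...,1]<75)).astype('uint8')*255
    cs,_=cv2.findContours(m,cv2.RETR_LIST,cv2.CHAIN_APPROX_NONE)
    C[n]=[]
    for c in cs:
        a=cv2.contourArea(c)
        if a<250 or len(c)<5: continue
        e=cv2.fitEllipse(cv2.convexHull(c)); x,y=e[0]
        u,v=(x+.5)/4-.5+x0,(y+.5)/4-.5+y0
        C[n].append((u,v)); print(n,np.round([u,v,a/16,*np.array(e[1])/4],1))
so,to=(313,148),(384,208)
f=lambda p,o:(p[0]/4-.4+o[0],p[1]/4-.4+o[1])
sc=[(128,128),(297,152),(283,240),(108,213)]; tc=[(117,72),(243,52),(281,236),(156,262)]
for n,l,o in(('side',sc,so),('top',tc,to)):
    P=[onz(n,*f(p,o),.028) for p in l]; print(n,np.round(P,4)[:,:2].tolist(),np.mean(P,0))
print('screwtri lugs')
# bar: top-face corners
for n,l,o in(('top',[(222,94),(252,94),(260,190),(230,190)],to),):
    P=[onz(n,*f(p,o),.106) for p in l]; print('bar',n,np.round(P,4)[:,:2].tolist(),np.mean(P,0))
# lower front edge of bar, z=.078, upper front edge z=.106 in side
for l,z in(([(168,103),(252,123)],.078),([(176,53),(262,70)],.106),([(172,72),(257,90)],.106)):
    P=[onz('side',*f(p,so),z) for p in l]; print('bar side',z,np.round(P,4)[:,:2].tolist(),np.mean(P,0))
E
python3 m.py
```

```text
side [289.3 432.8  30.1   8.    9.8]
side [192.9 410.3  61.6   8.8   9.5]
side [169.9 404.  799.1  24.8  52.5]
side [261.3 381.3  56.    8.4   9. ]
side [223.6 384.3 455.5  23.2  25.6]
side [168.3 332.5  50.1   7.8   8.6]
side [275.7 330.9  51.5   8.2   8.4]
side [ 206.6  338.2 1296.2   38.5   43.6]
side [231.3 309.2  43.4   7.5   7.9]
side [ 188.8  322.9 4105.9   79.3  241. ]
top [148.6 251.7  82.   10.5  11. ]
top [209.  248.8  66.4  13.   42.4]
top [135.9 225.1 371.9  21.8  22.7]
top [201.5 198.1  97.2  13.3  14. ]
top [ 167.1  192.9 1128.6   37.8   39.6]
top [141.4 165.3 209.5   8.3  40. ]
top [195.7 155.3  54.8   8.3   8.8]
top [213.8 152.  145.   14.5  39.7]
top [ 126.3  206.5 3897.9  121.1  199.3]
side [[0.5685, -0.3426], [0.4798, -0.3609], [0.4666, -0.2976], [0.5556, -0.2801]] [ 0.51760525 -0.32028849  0.028     ]
top [[0.5573, -0.2825], [0.5679, -0.3435], [0.4792, -0.3607], [0.4658, -0.3007]] [ 0.51756032 -0.32184494  0.028     ]
screwtri lugs
bar top [[0.5392, -0.3145], [0.5394, -0.3278], [0.4967, -0.3309], [0.4966, -0.3176]] [ 0.51799673 -0.32272204  0.106     ]
bar side 0.078 [[0.5401, -0.3184], [0.4963, -0.3215]] [ 0.51820578 -0.31995626  0.078     ]
bar side 0.106 [[0.5403, -0.3253], [0.4969, -0.3305]] [ 0.51859231 -0.3278931   0.106     ]
bar side 0.106 [[0.5373, -0.3116], [0.4946, -0.3159]] [ 0.51594655 -0.31373     0.106     ]
```

```bash
python3 -c "
from h import *
pr=[((206.6,338.2),(167.6,193.2)),((168.3,332.5),(163,160)),((231.3,309.2),(201,198)),((192.9,410.3),(110,213)),((261.3,381.3),(148.6,251.7))]
P=[]
for a,b in pr:
  p,e=tri(ray('side',*a),ray('top',*b)); P.append(p); print(p.round(4),round(e,4))
P=np.array(P); d=P[1]+P[2]-P[3]-P[4]; e=P[1]+P[3]-P[2]-P[4]
print(np.degrees(np.arctan2(d[1],d[0])),np.degrees(np.arctan2(e[1],e[0])), P[1:].mean(0))
sl=[onz('top',(q[0]-400)/4+118,(q[1]-296)/4+156,.12) for q in((578,473),(637,425))]; v=sl[1]-sl[0];print('slot',np.degrees(np.arctan2(v[1],v[0])))
for u,v in((315,212),(370,160)): print('orange',onz('side',u,v,.02))
print('dial',onz('top',355,265,.04),'clip',onz('top',315,178,.03),onz('top',271,324,.03))
from scipy.spatial.transform import Rotation as R
q=read_state()['eef_rot'];r=R.from_quat([*q[1:],q[0]]).as_matrix();print(r)
"
```

```text
[0.5925 0.1567 0.154 ] 0.0005
[0.6501 0.1681 0.1492] 0.0008
[0.5848 0.1003 0.1523] 0.0007
[0.5572 0.2528 0.1505] 0.0004
[0.4928 0.1841 0.1533] 0.0001
-42.33958212087513 46.455102789282364 [0.57122566 0.17633612 0.15132535]
slot -48.840810371191964
orange [ 0.59295552 -0.23818624  0.02      ]
orange [ 0.54120985 -0.43104016  0.02      ]
dial [ 0.47905133 -0.17007947  0.04      ] clip [ 0.64783561 -0.09153164  0.03      ] [ 0.36562664 -0.01236272  0.03      ]
[[-9.33836723e-01  3.57699303e-01 -4.29240299e-04]
 [ 3.57699556e-01  9.33836233e-01 -9.57910498e-04]
 [ 5.81962272e-05 -1.04807106e-03 -9.99999449e-01]]
```

```bash
cat >> h.py <<'E'
import json
from scipy.spatial.transform import Rotation as Rn
def plan(x,y,z,yang,n,turn=None):
    """rows to bring TCP to x,y,z with tool y axis at yang deg (tool kept pointing down); turn=signed world yaw if given"""
    s=read_state(); q=s['eef_rot']; r=Rn.from_quat([*q[1:],q[0]]); M=r.as_matrix()
    a=np.degrees(np.arctan2(M[1,1],M[0,1])); D=(yang-a+180)%360-180 if turn is None else turn
    d=(np.array([x,y,z])-s['eef_pos'])/n
    g=Rn.from_euler('z',D/n,degrees=True)
    tilt=np.degrees(np.cross(M[:,2],[0,0,-1]))
    print('at',s['eef_pos'].round(4),'yang',round(a,2),'D',round(D,2),'tilt',tilt.round(2),'F',s['force'].round(1),'T',s['torque'].round(2),'gap',round(s['finger_gap'],4),'gf',round(s['gripper_force'],1),'t',s['time'])
    S=[]
    for i in range(n):
        th=np.radians(a+D/n*i); S.append([round(-np.sin(th)*d[0]+np.cos(th)*d[1],4),round(np.cos(th)*d[0]+np.sin(th)*d[1],4),round(-d[2],4)])
    w=[0,0,round(-D/n,2)]
    for k in range(0,n,8): print(json.dumps(S[k:k+8]), w)
E
python3 -c "
from h import *
plan(.518,-.321,.2,-84.5,24)"
```

```text
at [0.1966 0.5134 0.2418] yang 69.04 D -153.54 tilt [ 0.05 -0.02  0.  ] F [-0.4 -0.2  0.1] T [ 0.01  0.02 -0.02] gap 0.0854 gf 0.0 t 0.1
[[-0.0249, -0.0277, 0.0017], [-0.0279, -0.0247, 0.0017], [-0.0305, -0.0215, 0.0017], [-0.0327, -0.0179, 0.0017], [-0.0344, -0.0142, 0.0017], [-0.0358, -0.0103, 0.0017], [-0.0367, -0.0062, 0.0017], [-0.0372, -0.0021, 0.0017]] [0, 0, np.float64(6.4)]
[[-0.0372, 0.0021, 0.0017], [-0.0367, 0.0062, 0.0017], [-0.0358, 0.0103, 0.0017], [-0.0344, 0.0142, 0.0017], [-0.0326, 0.0179, 0.0017], [-0.0304, 0.0215, 0.0017], [-0.0279, 0.0247, 0.0017], [-0.0249, 0.0277, 0.0017]] [0, 0, np.float64(6.4)]
[[-0.0217, 0.0303, 0.0017], [-0.0182, 0.0325, 0.0017], [-0.0144, 0.0343, 0.0017], [-0.0105, 0.0357, 0.0017], [-0.0065, 0.0367, 0.0017], [-0.0024, 0.0372, 0.0017], [0.0018, 0.0372, 0.0017], [0.0059, 0.0368, 0.0017]] [0, 0, np.float64(6.4)]
```

Call:
drive_tool --claw '[0.05,0.05,0.05,0.05,0.05,0.05,0.05,0.05]' --slide '[[-0.025,-0.028,0],[-0.028,-0.025,0],[-0.031,-0.021,0],[-0.033,-0.018,0],[-0.034,-0.014,0],[-0.036,-0.01,0],[-0.037,-0.006,0],[-0.037,-0.002,0]]' --angular '[[0,0,6.4],[0,0,6.4],[0,0,6.4],[0,0,6.4],[0,0,6.4],[0,0,6.4],[0,0,6.4],[0,0,6.4]]' --force 40

```text
time: 0.77
eef_pos: [0.3052, 0.2335, 0.2422]
eef_rot: [0.0, 0.591, 0.807, -0.0]
force: [1.2, 0.3, 0.5]
finger_gap: 0.05
gripper_force: 0.0
```

Call:
drive_tool --claw '[0.05,0.05,0.05,0.05,0.05,0.05,0.05,0.05]' --slide '[[-0.037,0.002,0],[-0.037,0.006,0],[-0.036,0.01,0],[-0.034,0.014,0],[-0.033,0.018,0],[-0.03,0.021,0],[-0.028,0.025,0],[-0.025,0.028,0]]' --angular '[[0,0,6.4],[0,0,6.4],[0,0,6.4],[0,0,6.4],[0,0,6.4],[0,0,6.4],[0,0,6.4],[0,0,6.4]]'

```text
time: 1.43
eef_pos: [0.4116, -0.0451, 0.2423]
eef_rot: [-0.0, 0.882, 0.472, 0.0]
force: [0.7, 0.7, -0.0]
finger_gap: 0.0499
gripper_force: 0.0
```

```bash
python3 -c "
from h import *
plan(.518,-.321,.18,-84.5,8)"
```

```text
at [ 0.4116 -0.0451  0.2423] yang -33.69 D -50.81 tilt [-0.  0.  0.] F [ 0.7  0.7 -0. ] T [ 0.02 -0.04 -0.01] gap 0.0499 gf 0.0 t 1.4333
[[-0.0213, 0.0302, 0.0078], [-0.0178, 0.0324, 0.0078], [-0.0142, 0.0341, 0.0078], [-0.0103, 0.0355, 0.0078], [-0.0063, 0.0364, 0.0078], [-0.0022, 0.0369, 0.0078], [0.0019, 0.0369, 0.0078], [0.0059, 0.0365, 0.0078]] [0, 0, np.float64(6.35)]
```

Call:
drive_tool --claw '[0.05,0.05,0.05,0.05,0.05,0.05,0.05,0.05]' --slide '[[-0.0213,0.0302,0.008],[-0.0178,0.0324,0.008],[-0.0142,0.0341,0.008],[-0.0103,0.0355,0.008],[-0.0063,0.0364,0.008],[-0.0022,0.0369,0.008],[0.0019,0.0369,0.008],[0.0059,0.0365,0.008]]' --angular '[[0,0,6.3],[0,0,6.3],[0,0,6.3],[0,0,6.3],[0,0,6.3],[0,0,6.3],[0,0,6.3],[0,0,6.3]]'

```text
time: 2.1
eef_pos: [0.5205, -0.3197, 0.1774]
eef_rot: [-0.0, 0.999, 0.052, -0.0]
force: [0.6, 0.5, 0.4]
finger_gap: 0.0502
gripper_force: 0.0
```

Call:
drive_tool --claw '[0.05,0.05,0.05]' --slide '[[0,0,0.02],[0,0,0],[0,0,0]]' --angular '[[0,0,0],[0,0,0],[0,0,0]]'

```text
time: 2.35
eef_pos: [0.5196, -0.3173, 0.1572]
eef_rot: [-0.001, 0.998, 0.055, -0.001]
force: [-0.2, 1.0, -0.1]
finger_gap: 0.0504
gripper_force: 0.0
```

```bash
python3 -c "
from h import *
plan(.518,-.321,.085,-84.5,4)
s=snap('side','s1.png')[:,:,::-1];t=snap('top','t1.png')[:,:,::-1]
def c(i,u,v,w=67,h=100): return cv2.resize(i[v-h:v+h,u-w:u+w],(400,597),interpolation=cv2.INTER_CUBIC)
cv2.imwrite('pics/z1.png',np.hstack([c(s,363,150),c(t,434,245)]))"
```

```text
at [ 0.5196 -0.3173  0.1572] yang -83.73 D -0.77 tilt [-0.12 -0.15 -0.  ] F [-0.2  1.  -0.1] T [ 0.03 -0.04 -0.02] gap 0.0504 gf 0.0 t 2.35
[[-0.0005, 0.0009, 0.0181], [-0.0005, 0.0009, 0.0181], [-0.0005, 0.0009, 0.0181], [-0.0005, 0.0009, 0.0181]] [0, 0, np.float64(0.19)]
```

View pics/z1.png

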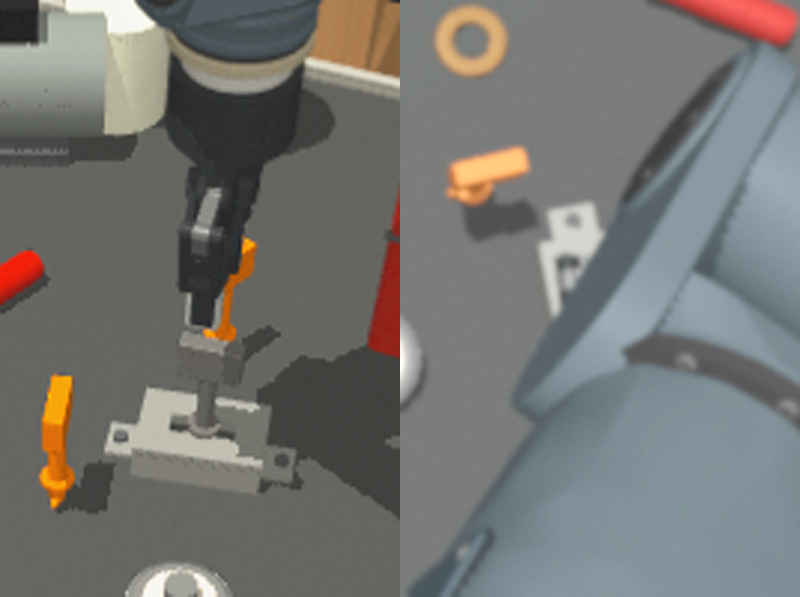

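The side view shows the open fingers directly above the grey wing bar (crop (208,355)), aligned across it. Descending.

Call:
drive_tool --claw '[0.05,0.05,0.05,0.05,0.05,0.05]' --slide '[[-0.0005,0.001,0.018],[-0.0005,0.001,0.018],[-0.0005,0.001,0.018],[-0.0005,0.001,0.018],[0,0,0],[0,0,0]]' --angular '[[0,0,0.2],[0,0,0.2],[0,0,0.2],[0,0,0.2],[0,0,0],[0,0,0]]'

```text
time: 2.95
eef_pos: [0.5189, -0.3216, 0.0871]
eef_rot: [-0.0, 0.999, 0.048, -0.0]
force: [0.0, 0.4, 0.5]
finger_gap: 0.05
gripper_force: 0.0
```

Call:
drive_tool --claw '[0.03,0.02,0.014,0.005,0.005,0.005,0.005,0.005]' --slide '[[0,0,0],[0,0,0],[0,0,0],[0,0,0],[0,0,0],[0,0,0],[0,0,0],[0,0,0]]' --angular '[[0,0,0],[0,0,0],[0,0,0],[0,0,0],[0,0,0],[0,0,0],[0,0,0],[0,0,0]]' --force 50

```text
time: 3.62
eef_pos: [0.5193, -0.3224, 0.0876]
eef_rot: [0.0, 0.999, 0.047, 0.001]
force: [-0.6, 2.3, 6.8]
finger_gap: 0.0132
gripper_force: 49.9
```

```bash
python3 -c "
from h import *
plan(.518,-.321,.085,-84.5,4)"
```

```text
at [ 0.5193 -0.3224  0.0876] yang -84.56 D 0.06 tilt [0.05 0.09 0.  ] F [-0.6  2.3  6.8] T [0.24 0.19 0.05] gap 0.0132 gf 49.9 t 3.6167
[[-0.0003, -0.0004, 0.0006], [-0.0003, -0.0004, 0.0006], [-0.0003, -0.0004, 0.0006], [-0.0003, -0.0004, 0.0006]] [0, 0, np.float64(-0.01)]
```

Call:
drive_tool --claw '[0.005,0.005,0.005,0.005,0.005,0.005,0.005,0.005]' --slide '[[0,0,-0.01],[0,0,-0.02],[0,0,-0.025],[0,0,-0.025],[0,0,-0.025],[0,0,-0.025],[0,0,-0.025],[0,0,-0.025]]' --angular '[[0,0,0],[0,0,0],[0,0,0],[0,0,0],[0,0,0],[0,0,0],[0,0,0],[0,0,0]]'

```text
time: 4.28
eef_pos: [0.5185, -0.322, 0.2683]
eef_rot: [0.0, 0.999, 0.047, 0.0]
force: [0.4, -0.3, -0.8]
finger_gap: 0.0136
gripper_force: 48.7
```

```bash
python3 -c "
from h import *
plan(.593,.156,.30,47,20,131.5)
s=snap('side','s2.png')[:,:,::-1]
i=s[40:240,260:460]; cv2.imwrite('pics/z2.png',cv2.resize(i,(600,600),interpolation=cv2.INTER_CUBIC))"
```

```text
at [ 0.5185 -0.322   0.2683] yang -84.56 D 131.5 tilt [0.01 0.01 0.  ] F [ 0.4 -0.3 -0.8] T [-0.03 -0.05 -0.04] gap 0.0136 gf 48.7 t 4.2833
[[0.006, -0.0234, -0.0016], [0.0086, -0.0226, -0.0016], [0.0112, -0.0215, -0.0016], [0.0135, -0.02, -0.0016], [0.0157, -0.0184, -0.0016], [0.0177, -0.0164, -0.0016], [0.0195, -0.0143, -0.0016], [0.021, -0.012, -0.0016]] [0, 0, -6.58]
[[0.0222, -0.0095, -0.0016], [0.0232, -0.0069, -0.0016], [0.0238, -0.0042, -0.0016], [0.0241, -0.0014, -0.0016], [0.0242, 0.0014, -0.0016], [0.0238, 0.0041, -0.0016], [0.0232, 0.0068, -0.0016], [0.0223, 0.0094, -0.0016]] [0, 0, -6.58]
[[0.0211, 0.0119, -0.0016], [0.0196, 0.0142, -0.0016], [0.0178, 0.0164, -0.0016], [0.0158, 0.0183, -0.0016]] [0, 0, -6.58]
```

View pics/z2.png

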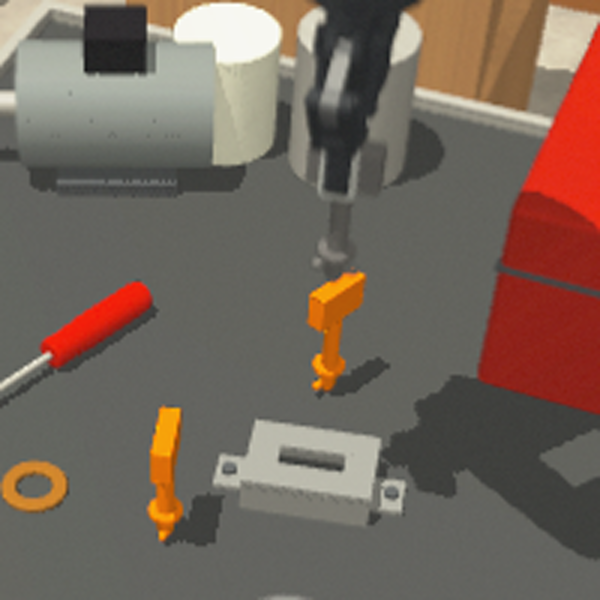

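The stud is held upright, clear of the bracket and of the orange look-alike. Carrying it to the well.

Call:
drive_tool --claw '[0.005,0.005,0.005,0.005,0.005,0.005,0.005,0.005]' --slide '[[0.006,-0.0234,-0.0016],[0.0086,-0.0226,-0.0016],[0.0112,-0.0215,-0.0016],[0.0135,-0.02,-0.0016],[0.0157,-0.0184,-0.0016],[0.0177,-0.0164,-0.0016],[0.0195,-0.0143,-0.0016],[0.021,-0.012,-0.0016]]' --angular '[[0,0,-6.6],[0,0,-6.6],[0,0,-6.6],[0,0,-6.6],[0,0,-6.6],[0,0,-6.6],[0,0,-6.6],[0,0,-6.6]]'

```text
time: 5.0
eef_pos: [0.5481, -0.1298, 0.2797]
eef_rot: [0.0, 0.872, 0.489, 0.0]
force: [0.2, 0.7, -1.2]
finger_gap: 0.0136
gripper_force: 48.9
```

Call:
drive_tool --claw '[0.005,0.005,0.005,0.005,0.005,0.005,0.005,0.005]' --slide '[[0.0222,-0.0095,-0.0016],[0.0232,-0.0069,-0.0016],[0.0238,-0.0042,-0.0016],[0.0241,-0.0014,-0.0016],[0.0242,0.0014,-0.0016],[0.0238,0.0041,-0.0016],[0.0232,0.0068,-0.0016],[0.0223,0.0094,-0.0016]]' --angular '[[0,0,-6.6],[0,0,-6.6],[0,0,-6.6],[0,0,-6.6],[0,0,-6.6],[0,0,-6.6],[0,0,-6.6],[0,0,-6.6]]'

```text
time: 5.67
eef_pos: [0.5768, 0.0614, 0.2925]
eef_rot: [0.0, 0.564, 0.826, 0.0]
force: [-0.1, -0.6, -0.7]
finger_gap: 0.0131
gripper_force: 48.9
```

Call:
drive_tool --claw '[0.005,0.005,0.005,0.005,0.005,0.005]' --slide '[[0.0211,0.0119,-0.0016],[0.0196,0.0142,-0.0016],[0.0178,0.0164,-0.0016],[0.0158,0.0183,-0.0016],[0,0,0],[0,0,0]]' --angular '[[0,0,-6.6],[0,0,-6.6],[0,0,-6.6],[0,0,-6.6],[0,0,0],[0,0,0]]'

```text
time: 6.17
eef_pos: [0.5909, 0.1569, 0.2985]
eef_rot: [0.0, 0.362, 0.932, -0.0]
force: [-0.2, 0.1, -2.0]
finger_gap: 0.0133
gripper_force: 49.0
```

```bash
python3 -c "
from h import *
plan(.593,.156,.26,47,4)
s=snap('side','s3.png')[:,:,::-1]; t=snap('top','t3.png')[:,:,::-1]
def c(i,u,v,w=67,h=100): return cv2.resize(i[v-h:v+h,u-w:u+w],(400,597),interpolation=cv2.INTER_CUBIC)
cv2.imwrite('pics/z3.png',np.hstack([c(s,210,300),c(t,168,193)]))"
```

```text
at [0.5909 0.1569 0.2985] yang 47.49 D -0.49 tilt [0.01 0.   0.  ] F [-0.2  0.1 -2. ] T [ 0.03 -0.03  0.02] gap 0.0133 gf 49.0 t 6.1667
[[-0.0005, 0.0002, 0.0096], [-0.0005, 0.0002, 0.0096], [-0.0005, 0.0002, 0.0096], [-0.0005, 0.0002, 0.0096]] [0, 0, np.float64(0.12)]
```

View pics/z3.png

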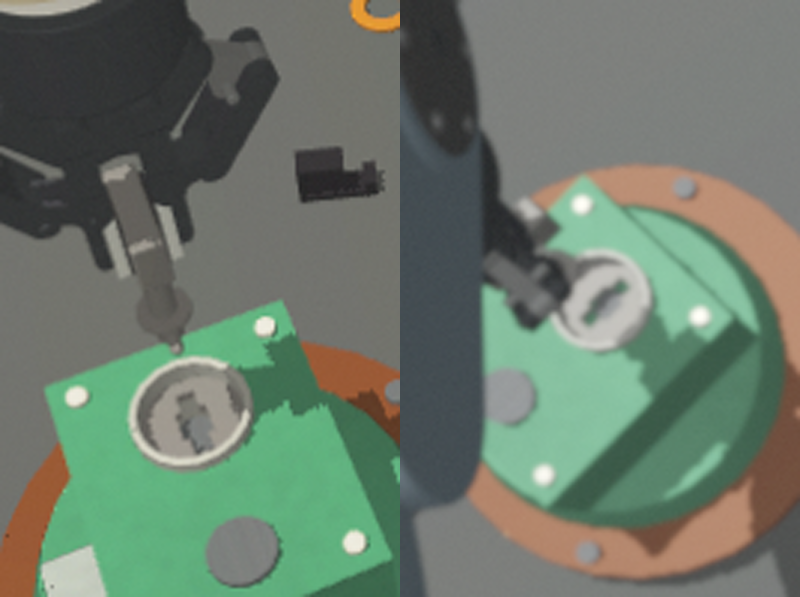

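Side view: the stud hangs over the rear part of the well, foot at about full-frame (202,317). Top view: the arm hides most of the stud. Lowering close to the rim, then comparing foot and well at near equal height.

Call:
drive_tool --claw '[0.005,0.005,0.005,0.005,0.005,0.005,0.005]' --slide '[[-0.0005,0.0002,0.011],[-0.0005,0.0002,0.011],[-0.0005,0.0002,0.011],[-0.0005,0.0002,0.011],[0,0,0.008],[0,0,0],[0,0,0]]' --angular '[[0,0,0.1],[0,0,0.1],[0,0,0.1],[0,0,0.1],[0,0,0],[0,0,0],[0,0,0]]'

```text
time: 6.85
eef_pos: [0.593, 0.1552, 0.2457]
eef_rot: [-0.0, 0.366, 0.931, -0.0]
force: [0.1, 0.5, -0.4]
finger_gap: 0.0134
gripper_force: 49.0
```

```bash
python3 -c "
from h import *
plan(.593,.156,.26,47,4)
s=snap('side','s4.png')[:,:,::-1]; t=snap('top','t4.png')[:,:,::-1]
def c(i,u,v,w=40,h=60): return cv2.resize(i[v-h:v+h,u-w:u+w],(400,600),interpolation=cv2.INTER_CUBIC)
cv2.imwrite('pics/z4.png',np.hstack([c(s,205,310),c(t,165,190)]))
p=read_state()['eef_pos']
for n in('side','top'):
  for dz in(.0184,.0044,-.0096,-.0596,-.0806): print(n,dz,proj(n,p+[0,0,dz]).round(1))
  print('well',proj(n,[.593,.156,.154]).round(1))
"
```

```text
at [0.593  0.1552 0.2457] yang 47.03 D -0.03 tilt [ 0.01 -0.06  0.  ] F [ 0.1  0.5 -0.4] T [ 0.02 -0.02 -0.06] gap 0.0134 gf 49.0 t 6.85
[[0.0001, 0.0002, -0.0036], [0.0001, 0.0002, -0.0036], [0.0001, 0.0002, -0.0036], [0.0001, 0.0002, -0.0036]] [0, 0, np.float64(0.01)]
side 0.0184 [193.4 293.4]
side 0.0044 [195.2 299.5]
side -0.0096 [197.  305.5]
side -0.0596 [203.1 325.2]
side -0.0806 [205.4 332.9]
well [206.7 337.7]
top 0.0184 [146.3 179.3]
top 0.0044 [149.4 181.2]
top -0.0096 [152.5 183. ]
top -0.0596 [162.4 189. ]
top -0.0806 [166.3 191.3]
well [168.  192.7]
```

View pics/z4.png

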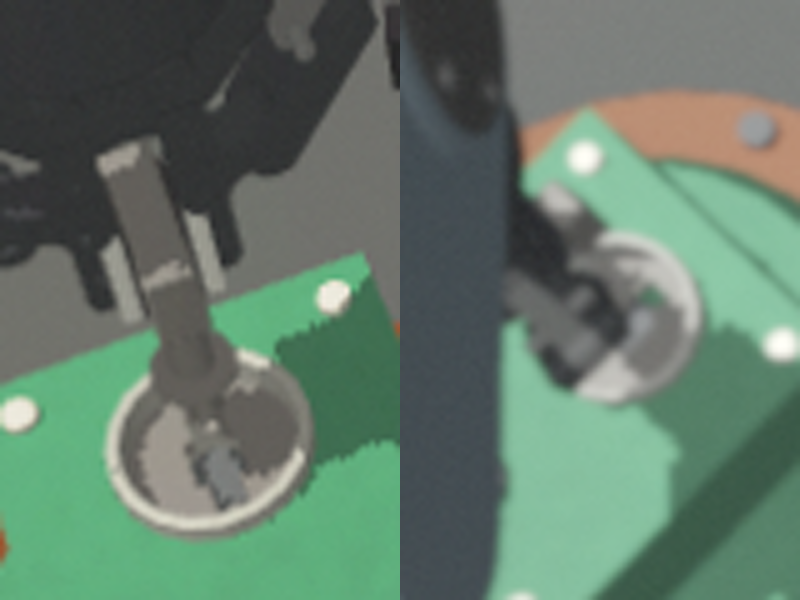

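```bash
python3 -c "
from h import *
print(tri(ray('side',207.9,340.9),ray('top',169.6,193.8)))
t=cv2.imread('pics/t0.png');s0=cv2.imread('pics/s0.png');s=cv2.imread('pics/s4.png')
z=lambda i,a,b,w,h:cv2.resize(i[b:b+h,a:a+w],(400,400),interpolation=cv2.INTER_CUBIC)
o=np.hstack([z(s0,185,315,44,44),z(s,180,300,44,44)]); 
cv2.imwrite('pics/z5.png',o)
g=cv2.cvtColor(s,cv2.COLOR_BGR2GRAY)
for r in range(311,334,2): print(r,g[r,190:222].tolist())
"
```

```text
(array([0.59275327, 0.15593106, 0.14473786]), np.float64(0.0001357883563819748))
311 [152, 153, 138, 93, 77, 99, 92, 93, 92, 91, 90, 89, 89, 88, 88, 89, 104, 140, 142, 147, 151, 152, 151, 150, 149, 149, 150, 148, 147, 148, 148, 148]
313 [152, 150, 146, 122, 91, 101, 94, 91, 91, 91, 92, 90, 88, 88, 89, 88, 98, 127, 149, 151, 151, 151, 151, 152, 149, 149, 151, 149, 148, 148, 147, 149]
315 [116, 115, 113, 114, 116, 120, 105, 92, 92, 93, 90, 87, 89, 88, 89, 88, 92, 115, 143, 152, 150, 152, 152, 151, 151, 149, 149, 150, 149, 148, 149, 147]
317 [131, 139, 142, 146, 150, 145, 130, 97, 92, 92, 92, 87, 85, 88, 81, 78, 81, 94, 97, 108, 134, 150, 152, 150, 150, 150, 149, 149, 148, 148, 143, 117]
319 [150, 151, 149, 149, 150, 145, 127, 98, 88, 87, 91, 91, 90, 87, 85, 81, 79, 87, 95, 94, 99, 115, 145, 170, 157, 155, 149, 148, 149, 139, 92, 93]
321 [148, 149, 149, 149, 143, 118, 95, 94, 88, 88, 91, 92, 91, 89, 87, 83, 78, 79, 92, 96, 95, 106, 151, 204, 216, 211, 198, 186, 165, 136, 125, 93]
323 [148, 150, 149, 150, 138, 104, 96, 95, 91, 87, 89, 91, 91, 90, 87, 87, 82, 85, 95, 95, 95, 96, 105, 129, 141, 159, 175, 168, 162, 127, 119, 111]
325 [150, 152, 157, 176, 177, 127, 95, 95, 95, 93, 92, 91, 91, 90, 90, 89, 91, 94, 95, 95, 93, 90, 115, 135, 137, 132, 128, 118, 118, 118, 124, 127]
327 [158, 179, 201, 195, 157, 110, 95, 94, 95, 94, 95, 95, 94, 94, 95, 95, 96, 95, 94, 92, 102, 132, 122, 130, 148, 142, 116, 110, 114, 117, 116, 116]
329 [201, 194, 156, 116, 108, 109, 106, 97, 93, 94, 96, 95, 94, 94, 95, 95, 93, 89, 82, 89, 103, 94, 93, 94, 94, 95, 96, 95, 95, 99, 103, 113]
331 [188, 139, 103, 106, 107, 107, 105, 112, 136, 141, 128, 110, 94, 87, 91, 95, 93, 87, 80, 85, 94, 94, 93, 94, 95, 94, 95, 94, 94, 95, 95, 97]
333 [121, 99, 104, 104, 101, 97, 108, 138, 151, 152, 152, 142, 110, 88, 88, 95, 96, 94, 85, 86, 94, 95, 96, 94, 95, 95, 95, 95, 94, 96, 96, 95]
```

View pics/z5.png

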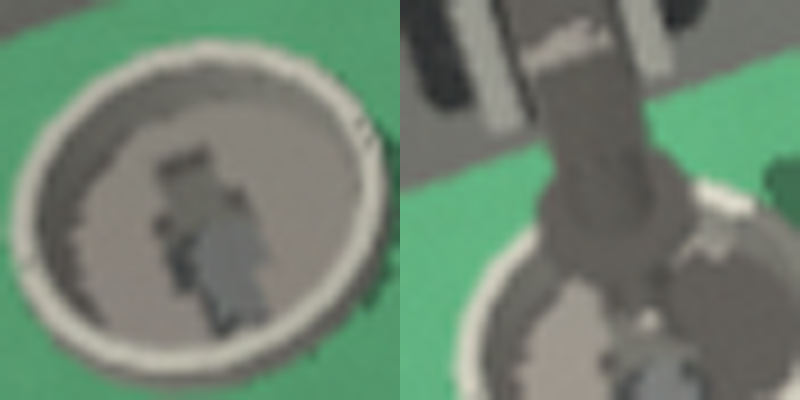

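The left crop (before) shows the slot centre at about side (208.4,341.5), plate roughly 10 mm below the rim. The right crop shows the shoulder centred at about (203.4,323), 0.5 px right of the prediction. Correcting under 1 mm and feeling down.

Call:
drive_tool --claw '[0.005,0.005,0.005,0.005,0.005,0.005]' --slide '[[0.0003,0.001,0.005],[0,0,0.005],[0,0,0.005],[0,0,0.002],[0,0,0],[0,0,0]]' --angular '[[0,0,0],[0,0,0],[0,0,0],[0,0,0],[0,0,0],[0,0,0]]' --force 40

```text
time: 7.45
eef_pos: [0.5936, 0.1562, 0.2292]
eef_rot: [-0.0, 0.366, 0.931, -0.0]
force: [-0.3, -0.2, -1.0]
finger_gap: 0.0131
gripper_force: 49.0
```

Call:
drive_tool --claw '[0.005,0.005,0.005,0.005]' --slide '[[0,0,0.0015],[0,0,0.0015],[0,0,0],[0,0,0]]' --angular '[[0,0,0],[0,0,0],[0,0,0],[0,0,0]]'

```text
time: 7.78
eef_pos: [0.5935, 0.1562, 0.2263]
eef_rot: [-0.0, 0.366, 0.931, -0.0]
force: [-0.2, 0.4, -1.6]
finger_gap: 0.0133
gripper_force: 49.0
```

Call:
drive_tool --claw '[0.005,0.005,0.005,0.005]' --slide '[[0,0,0.0015],[0,0,0.0015],[0,0,0],[0,0,0]]' --angular '[[0,0,0],[0,0,0],[0,0,0],[0,0,0]]'

```text
time: 8.12
eef_pos: [0.5935, 0.1562, 0.2232]
eef_rot: [-0.0, 0.366, 0.931, -0.0]
force: [0.2, 0.4, -0.7]
finger_gap: 0.0134
gripper_force: 49.0
```

Call:
drive_tool --claw '[0.005,0.005,0.005,0.005]' --slide '[[0,0,0.0015],[0,0,0.001],[0,0,0],[0,0,0]]' --angular '[[0,0,0],[0,0,0],[0,0,0],[0,0,0]]'

```text
time: 8.45
eef_pos: [0.5935, 0.1562, 0.2207]
eef_rot: [-0.0, 0.366, 0.931, -0.0]
force: [-0.1, 1.1, -0.8]
finger_gap: 0.0132
gripper_force: 49.0
```

Call:
drive_tool --claw '[0.005,0.005,0.005,0.005]' --slide '[[0,0,0.001],[0,0,0.001],[0,0,0],[0,0,0]]' --angular '[[0,0,0],[0,0,0],[0,0,0],[0,0,0]]'

```text
time: 8.78
eef_pos: [0.5935, 0.1562, 0.2187]
eef_rot: [-0.0, 0.366, 0.931, -0.0]
force: [1.2, -0.5, -1.2]
finger_gap: 0.0133
gripper_force: 49.0
```

Call:
drive_tool --claw '[0.005,0.005,0.005,0.005]' --slide '[[0,0,0.001],[0,0,0.001],[0,0,0],[0,0,0]]' --angular '[[0,0,0],[0,0,0],[0,0,0],[0,0,0]]'

```text
time: 9.12
eef_pos: [0.5934, 0.1562, 0.2167]
eef_rot: [-0.0, 0.366, 0.931, -0.0]
force: [-0.7, 1.0, -1.2]
finger_gap: 0.0134
gripper_force: 49.0
```

Call:
drive_tool --claw '[0.005,0.005,0.005,0.005]' --slide '[[0,0,0.001],[0,0,0.001],[0,0,0],[0,0,0]]' --angular '[[0,0,0],[0,0,0],[0,0,0],[0,0,0]]'

```text
time: 9.45
eef_pos: [0.5932, 0.1565, 0.2143]
eef_rot: [-0.001, 0.366, 0.931, 0.0]
force: [-2.7, 3.9, -1.7]
finger_gap: 0.0131
gripper_force: 48.7
```

Call:
drive_tool --claw '[0.005,0.005,0.005,0.005]' --slide '[[0,0,0.001],[0,0,0.001],[0,0,0],[0,0,0]]' --angular '[[0,0,0],[0,0,0],[0,0,0],[0,0,0]]'

```text
time: 9.78
eef_pos: [0.5933, 0.1564, 0.2127]
eef_rot: [-0.0, 0.366, 0.931, 0.0]
force: [-3.2, 4.1, -0.0]
finger_gap: 0.0134
gripper_force: 49.1
```

Call:
drive_tool --claw '[0.005,0.005,0.005,0.005]' --slide '[[0,0,0.001],[0,0,0.001],[0,0,0],[0,0,0]]' --angular '[[0,0,0],[0,0,0],[0,0,0],[0,0,0]]'

```text
time: 10.12
eef_pos: [0.5934, 0.1564, 0.2109]
eef_rot: [-0.0, 0.366, 0.931, 0.0]
force: [-4.8, 4.2, 1.6]
finger_gap: 0.0132
gripper_force: 49.4
```

Call:
drive_tool --claw '[0.005,0.005,0.005,0.005]' --slide '[[0.001,0,0],[0,0,0.001],[0,0,0],[0,0,0]]' --angular '[[0,0,0],[0,0,0],[0,0,0],[0,0,0]]'

```text
time: 10.45
eef_pos: [0.593, 0.1567, 0.21]
eef_rot: [0.0, 0.366, 0.931, 0.0]
force: [-1.1, 1.8, 3.1]
finger_gap: 0.0132
gripper_force: 49.5
```

Call:
drive_tool --claw '[0.005,0.005,0.005,0.005]' --slide '[[0,0,0.001],[0,0,0.001],[0,0,0],[0,0,0]]' --angular '[[0,0,0],[0,0,0],[0,0,0],[0,0,0]]'

```text
time: 10.78
eef_pos: [0.5931, 0.1567, 0.208]
eef_rot: [0.0, 0.366, 0.931, 0.0]
force: [-2.2, 0.4, 5.2]
finger_gap: 0.0132
gripper_force: 49.9
```

```bash
python3 -c "
from h import *
plan(.593,.156,.2,47,4)"
```

```text
at [0.5931 0.1567 0.208 ] yang 47.04 D -0.04 tilt [0.01 0.04 0.  ] F [-2.2  0.4  5.2] T [0.18 0.39 0.01] gap 0.0132 gf 49.9 t 10.7833
[[-0.0001, -0.0001, 0.002], [-0.0001, -0.0001, 0.002], [-0.0001, -0.0001, 0.002], [-0.0001, -0.0001, 0.002]] [0, 0, np.float64(0.01)]
```

Call:
drive_tool --claw '[0.005,0.005,0.005,0.005]' --slide '[[0,0,0.001],[0,0,0.001],[0,0,0],[0,0,0]]' --angular '[[0,0,0],[0,0,0],[0,0,0],[0,0,0]]'

```text
time: 11.12
eef_pos: [0.5932, 0.1567, 0.2063]
eef_rot: [0.0, 0.366, 0.931, 0.0]
force: [-1.7, 0.4, 7.5]
finger_gap: 0.0131
gripper_force: 50.1
```

Call:
drive_tool --claw '[0.005,0.005,0.005,0.005]' --slide '[[0,0,0.001],[0,0,0.0005],[0,0,0],[0,0,0]]' --angular '[[0,0,0],[0,0,0],[0,0,0],[0,0,0]]'

```text
time: 11.45
eef_pos: [0.5932, 0.1567, 0.2049]
eef_rot: [0.001, 0.366, 0.931, 0.0]
force: [-2.0, 0.2, 7.5]
finger_gap: 0.0131
gripper_force: 50.3
```

Call:
drive_tool --claw '[0.005,0.005,0.005]' --slide '[[0,0,0.0005],[0,0,0],[0,0,0]]' --angular '[[0,0,0],[0,0,0],[0,0,0]]'

```text
time: 11.7
eef_pos: [0.5932, 0.1567, 0.2045]
eef_rot: [0.001, 0.366, 0.931, 0.0]
force: [-3.2, 0.9, 8.5]
finger_gap: 0.0131
gripper_force: 50.3
```

Call:
drive_tool --claw '[0.005,0.005,0.005]' --slide '[[0,0,0.0005],[0,0,0],[0,0,0]]' --angular '[[0,0,0],[0,0,0],[0,0,0]]'

```text
time: 11.95
eef_pos: [0.5933, 0.1567, 0.2043]
eef_rot: [0.001, 0.366, 0.931, 0.0]
force: [-3.0, 0.6, 10.7]
finger_gap: 0.013
gripper_force: 50.6
```

Call:
drive_tool --claw '[0.005,0.005,0.005]' --slide '[[0,0,0.0005],[0,0,0],[0,0,0]]' --angular '[[0,0,0],[0,0,0],[0,0,0]]'

```text
time: 12.2
eef_pos: [0.5933, 0.1568, 0.2042]
eef_rot: [0.001, 0.366, 0.931, 0.0]
force: [-4.3, 0.4, 14.4]
finger_gap: 0.0133
gripper_force: 51.3
```

Call:
drive_tool --claw '[0.005,0.005,0.005]' --slide '[[0,0,0.0005],[0,0,0],[0,0,0]]' --angular '[[0,0,0],[0,0,0],[0,0,0]]'

```text
time: 12.45
eef_pos: [0.5934, 0.1567, 0.2042]
eef_rot: [0.001, 0.366, 0.931, 0.0]
force: [-7.4, -0.3, 18.4]
finger_gap: 0.0132
gripper_force: 51.9
```

Call:
drive_tool --claw '[0.005,0.005,0.005,0.005,0.005,0.005]' --slide '[[0.0004,-0.0003,-0.0003],[0,0,0],[0,0,0],[0,0,0],[0,0,0],[0,0,0]]' --angular '[[0,0,0],[0,0,5],[0,0,5],[0,0,5],[0,0,5],[0,0,0]]'

```text
time: 12.95
eef_pos: [0.5937, 0.1569, 0.2042]
eef_rot: [0.002, 0.525, 0.851, 0.001]
force: [-1.0, 0.6, 13.2]
finger_gap: 0.0131
gripper_force: 50.9
```

```bash
python3 -c "
from h import *
plan(.593,.156,.2,-43,4)"
```

```text
at [0.5937 0.1569 0.2042] yang 26.73 D -69.73 tilt [-0.01  0.24  0.  ] F [-1.   0.6 13.2] T [0.1  0.09 0.01] gap 0.0131 gf 50.9 t 12.95
[[-0.0001, -0.0002, 0.001], [-0.0002, -0.0002, 0.001], [-0.0002, -0.0001, 0.001], [-0.0003, -0.0001, 0.001]] [0, 0, np.float64(17.43)]
```

Call:
drive_tool --claw '[0.005,0.005,0.005,0.005,0.005,0.005,0.005,0.005]' --slide '[[0,0,0],[0,0,0],[0,0,0],[0,0,0],[0,0,0],[0,0,0],[0,0,0],[0,0,0]]' --angular '[[0,0,6],[0,0,6],[0,0,6],[0,0,6],[0,0,6],[0,0,6],[0,0,6],[0,0,0]]'

```text
time: 13.62
eef_pos: [0.5939, 0.1567, 0.2042]
eef_rot: [0.001, 0.795, 0.606, 0.002]
force: [0.7, -0.6, 11.6]
finger_gap: 0.0129
gripper_force: 50.8
```

Call:
drive_tool --claw '[0.005,0.005,0.005,0.005,0.005,0.005]' --slide '[[0,0,0],[0,0,0],[0,0,0],[0,0,0],[0,0,0],[0,0,0]]' --angular '[[0,0,6],[0,0,6],[0,0,6],[0,0,6],[0,0,3],[0,0,0]]'

```text
time: 14.12
eef_pos: [0.5937, 0.1568, 0.2042]
eef_rot: [0.001, 0.914, 0.405, 0.002]
force: [-0.5, 0.5, 12.0]
finger_gap: 0.013
gripper_force: 50.9
```

```bash
python3 -c "
from h import *
plan(.593,.156,.2,-43,4)"
```

```text
at [0.5937 0.1568 0.2042] yang -42.17 D -0.83 tilt [-0.02  0.25  0.  ] F [-0.5  0.5 12. ] T [0.04 0.01 0.05] gap 0.013 gf 50.9 t 14.1167
[[-0.0003, 0.0, 0.0011], [-0.0003, 0.0, 0.0011], [-0.0003, 0.0, 0.0011], [-0.0003, 0.0, 0.0011]] [0, 0, np.float64(0.21)]
```

Call:
drive_tool --claw '[0.005,0.005,0.005,0.005,0.005,0.005]' --slide '[[0,0,0],[0,0,-0.001],[0,0,-0.001],[0,0,-0.001],[0,0,0],[0,0,0]]' --angular '[[0,0,0.8],[0,0,0],[0,0,0],[0,0,0],[0,0,0],[0,0,0]]'

```text
time: 14.62
eef_pos: [0.5935, 0.1568, 0.2066]
eef_rot: [0.001, 0.916, 0.401, 0.002]
force: [1.7, 1.2, 8.0]
finger_gap: 0.0131
gripper_force: 50.1
```

Call:
drive_tool --claw '[0.005,0.005,0.005,0.005]' --slide '[[0,0,-0.001],[0,0,-0.001],[0,0,0],[0,0,0]]' --angular '[[0,0,0],[0,0,0],[0,0,0],[0,0,0]]'

```text
time: 14.95
eef_pos: [0.5933, 0.1568, 0.2083]
eef_rot: [0.001, 0.916, 0.401, 0.001]
force: [1.9, 1.4, 6.5]
finger_gap: 0.0133
gripper_force: 50.0
```

Call:
drive_tool --claw '[0.005,0.005,0.005]' --slide '[[0,0,-0.0005],[0,0,0],[0,0,0]]' --angular '[[0,0,0],[0,0,0],[0,0,0]]'

```text
time: 15.2
eef_pos: [0.5931, 0.1568, 0.2086]
eef_rot: [0.0, 0.916, 0.401, 0.001]
force: [4.4, 0.6, 4.7]
finger_gap: 0.0135
gripper_force: 49.9
```

Call:
drive_tool --claw '[0.005,0.005,0.005]' --slide '[[0,0,-0.0005],[0,0,0],[0,0,0]]' --angular '[[0,0,0],[0,0,0],[0,0,0]]'

```text
time: 15.45
eef_pos: [0.5928, 0.1568, 0.2088]
eef_rot: [0.0, 0.916, 0.401, 0.001]
force: [3.6, 0.7, 4.6]
finger_gap: 0.0131
gripper_force: 49.8
```

Call:
drive_tool --claw '[0.005,0.005,0.005]' --slide '[[0,0,-0.0005],[0,0,0],[0,0,0]]' --angular '[[0,0,0],[0,0,0],[0,0,0]]'

```text
time: 15.7
eef_pos: [0.5925, 0.1569, 0.2092]
eef_rot: [0.0, 0.916, 0.401, 0.0]
force: [5.1, -0.7, 5.3]
finger_gap: 0.0134
gripper_force: 49.8
```

Call:
drive_tool --claw '[0.014,0.017,0.02,0.025,0.03,0.04,0.045,0.045]' --slide '[[0,0,0],[0,0,0],[0,0,0],[0,0,0],[0,0,0],[0,0,0],[0,0,0],[0,0,0]]' --angular '[[0,0,0],[0,0,0],[0,0,0],[0,0,0],[0,0,0],[0,0,0],[0,0,0],[0,0,0]]'

```text
time: 16.37
eef_pos: [0.5923, 0.1569, 0.209]
eef_rot: [-0.0, 0.916, 0.401, -0.0]
force: [0.4, 0.2, -0.2]
finger_gap: 0.0452
gripper_force: 0.0
```

Call:
drive_tool --claw '[0.045,0.045,0.045,0.045,0.045,0.045,0.045,0.045]' --slide '[[0,0,-0.01],[0,0,-0.02],[0,0,-0.03],[0,0,-0.03],[0,0,-0.03],[0,0,-0.03],[0,0,0],[0,0,0]]' --angular '[[0,0,0],[0,0,0],[0,0,0],[0,0,0],[0,0,0],[0,0,0],[0,0,0],[0,0,0]]'

```text
time: 17.03
eef_pos: [0.5927, 0.157, 0.3615]
eef_rot: [0.0, 0.916, 0.401, 0.002]
force: [0.5, 0.6, -0.7]
finger_gap: 0.0448
gripper_force: 0.0
```

Call:
drive_tool --claw '[0.045,0.045,0.045,0.045,0.045,0.045]' --slide '[[-0.025,0.025,0],[-0.025,0.025,0],[-0.025,0.025,0],[-0.025,0.025,0],[-0.025,0.025,0],[0,0,0]]' --angular '[[0,0,0],[0,0,0],[0,0,0],[0,0,0],[0,0,0],[0,0,0]]'

```text
time: 17.53
eef_pos: [0.5989, -0.0249, 0.358]
eef_rot: [0.0, 0.917, 0.399, -0.001]
force: [0.1, 0.1, -1.3]
finger_gap: 0.0449
gripper_force: 0.0
```

```bash
python3 -c "
from h import *
print(read_state()['eef_pos'])
s=snap('side','s6.png')[:,:,::-1]; t=snap('top','t6.png')[:,:,::-1]
def c(i,u,v,w=50,h=75): return cv2.resize(i[v-h:v+h,u-w:u+w],(400,600),interpolation=cv2.INTER_CUBIC)
cv2.imwrite('pics/z6.png',np.hstack([c(s,205,320),c(t,165,190)]))
for n in('side','top'): print(n,[proj(n,[.593,.156,z]).round(1).tolist() for z in(.226,.198,.154)])
"
```

```text
[ 0.59887246 -0.02485546  0.35800434]
side [[198.4, 310.6], [201.8, 321.6], [206.7, 337.7]]
top [[154.3, 184.6], [159.9, 188.0], [168.0, 192.7]]
```

View pics/z6.png

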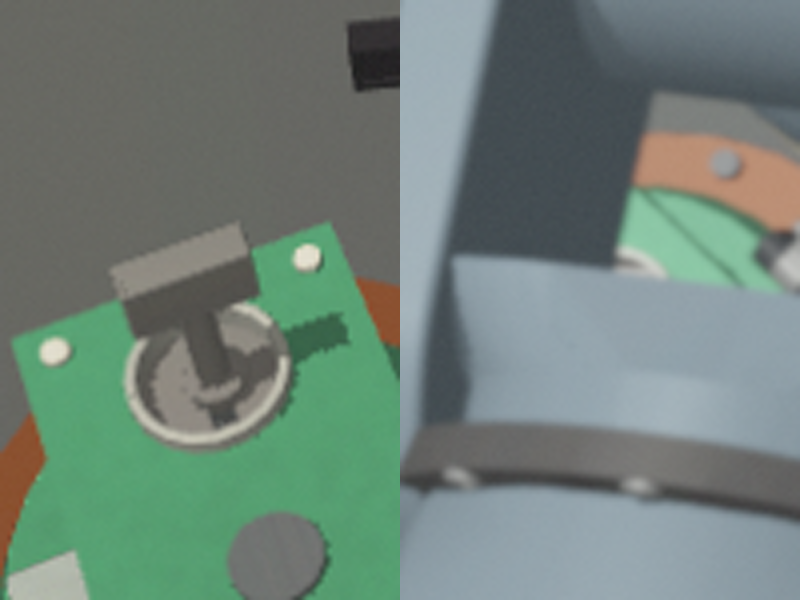

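The side view shows the stud standing upright in the well with the gripper clear. Its bar runs parallel to the housing's y edge, shoulder raised about 5 mm above the plate. Handing in.

```bash
python3 -c "
from workcell import *
print(finish_job())"
```

```text
the job is handed in; nothing more can be done
None
```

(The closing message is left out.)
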